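Hang the web wheel on the keeper hook

ROBOT

A 6-joint arm with a two-finger parallel gripper is mounted at the origin on the work surface. World frame = base frame: x ahead of the robot, y to its left, z up, the work surface at z = 0. Lengths are in m, angles in rad, forces in N, time in s.
With the tool pointing down it reaches from about 0.35 to 0.95 m from the base axis. Payload 17.4 kg.
Tool frame: the origin (TCP) lies midway between the tips of the shut fingers; the grasp point (between the pads) lies 19 mm behind it; z points along the fingers, y is the line along which they close (so a half turn about z gives the same grasp; the last joint's range is limited). The gripper opens to 93 mm and grips with 3 to 60 N. Pads are 15 mm wide; open, the fingers measure 128 mm over their backs; the gripper's body (75 mm by 188 mm) begins 65 mm behind the grasp point.
Start: joints at [1.213, 0.116, 1.442, -0, 1.584, -0.038], TCP at [0.212, 0.641, 0.192] pointing down, gripper open.
Joint ranges: [-2.83, 2.83], [-0.83, 2.19], [0.07, 2.5], [-1.14, 4.28], [0.01, 3], [-2.97, 2.97]. Speed limits (rad/s): [1.89, 1.89, 2.22, 3.14, 3.14, 3.14].

INTERFACE

Orientations are given as a unit quaternion [w, x, y, z].
In Python, from rig import * gives the robot as it stands.
- The arm moves only by the shell command python3 -m crank 'ROWS' [OPENING] [FORCE]. ROWS is a JSON object whose one key "commands" holds a list of rows, each a list of 4 numbers: the shift along the tool's x, y, z in mm, then the turn about the tool's z in degrees. In form: {"commands": [[dx, dy, dz, roll], ...]}. A call has 1 to 5 rows; each row shifts and turns the commanded pose from where the row before left it, along the tool's axes as they then stand; what a row does not reach is not made up. A row lasts 1/12 s, in which the tool goes at most 41.7 mm and 7.16 degrees, less where a joint would pass 70% of its speed; a pose out of reach is approached as far as the arm can. A call is refused whole if a number of a shift passes 41.7 or a number of a turn 7.16, either way. A call with a gripper value outside its range is refused whole. OPENING is the closure, from 0 (fully open) to 1 (shut), set as the call begins (- or left out, the last holds). The fingers move at their own pace and stop on an object; FORCE is the grip in N (left out, the last holds). Time passes only in rows, so rows that do not move let the fingers close. It gives the time, the measured TCP pose, the force, the opening and the grip force at its end, in the units of the state.
- get_obs(): the state, without advancing time (a new reading comes with each control period).
- camera(name): name is "scene" or "top" or "wrist"; returns a dict with "img" (420x560x3 uint8, blue, green, red), "fx", "fy", "cx", "cy" (pixels), "rvec" (rotation vector, rad) and "tvec" (3), from world to camera coordinates, as OpenCV has them; the wrist camera has in their place "hand_eye" (4x4, takes a point from camera to tool coordinates, whose origin is the TCP and whose axes are the flange's). Camera axes: x right, y down, z forward; pixel columns grow to the right and rows downward; lengths in m; the calibration is good to about 2 mm. A picture is of the moment at which its call begins: read the wrist's pose just before it. There is no depth.
- finish_job(): hands the job in; it is judged then, once.
The state is a dict: "time_s": time; "qpos": joint angles; "qd": joint speeds; "joint_efforts": joint torques, N m; "tool_pos": TCP position; "tool_rot": TCP orientation; "force": force on the tool from outside, world axes, zero at the start; "torque": the same for the moment, N m; "finger_gap": finger opening in m; "finger_force": force on a finger pad.
Only numpy, scipy, OpenCV 4.12 (cv2) and the standard library are available. Lean on these libraries where they do the work, as an engineer would, in place of code of your own. Each camera call takes 0.05 s, during which the arm holds its last target. There are 200 camera calls.

TASK

Lift the red-rimmed spider-web wheel out of the drying rack by its rim and hook it over the high J-hook of the stand, pressing it gently down past the sprung keeper until it is fully home and pressed on the hook's seat with about 5 N. Keep hold and give it a light, steady upward tug of about 5 N for a second to feel that the keeper holds it, then let go so that it hangs still. Never bear on the hook's seat or keeper with more than about 14 N, keep the gripper itself off the stand and its keeper, and leave everything else as it stands.

Things in the scene. Friction and masses are not known exactly. Their poses are not given: they have to be found in the camera images.
- wheel: The wheel, 0.15 to 0.24 kg, upright in one rack slot. Flat red rim 8 mm thick, radius 80 to 122 mm; on its inner edge a round white bead 17 mm thick, inside edge at radius 67.5 mm; within it a web: 8 spokes, threads out to radius 21 mm. The gap between two spokes is straight up: the hook goes through it, at radius 22 to 67 mm. Origin at the centre, x along the axis (across the rim), z up.
- rim_top (a point): Top of the wheel's flat red rim, 122 mm above its centre, axes as the wheel's. Grip the rim here from above, fingers closing along x. Fingertips 15 to 24 mm below this point stay clear of bead, hook and keeper.
- rack: Wooden drying rack, fixed: board 190 x 200 mm, two rails 34 mm above the table carry the rims, dowels up to 80 mm high keep them upright. Two slots at x = -50 and +50 mm in its frame, each across x, hold the wheel and the plain ring (which in which varies). Origin: centre of its underside. A rim in a slot has its centre 140 mm above the table and may lean by 2 degrees.
- stand: Display stand, bolted down: grey foot 170 x 170 x 12 mm, steel post 16 mm thick at x = +50 mm of its frame. From the post's top, at the height of the seat, a 7 mm rod runs along the stand's -x, past the seat, and turns up into a lip. Nothing of the stand is higher than lip and keeper. Origin on the table; the seat is over x = -35 mm. The stand's x points from lip to post.
- seat: Middle of the hook's seat: black pad 12 mm wide on the rod, 235 mm above the table; axes as the stand's. The bead comes to lie here. Behind, at x = +9.6 mm, a back plate 15 mm high, flaring to x = +16 mm at 24 mm high. In front, the lip, x = -26 to -18 mm, its top 28 mm above the seat. Home: wheel square to the hook's x, its centre 67.5 mm below this point (+/-1.3).
- lip: Upturned end of the hook; origin on its hinge, x = -21.5, z = +24 mm from the seat. The keeper, a sprung brass loop, reaches 16 mm in across the mouth, drooping 20 to rising 4 degrees (differs by stand). The bead pushed down with 1 to 6 N, from up to 28 mm above home, swings it down and is shoved to +x with up to 9 N; 1 to 6 mm above home it springs back over the bead and both forces vanish.
- mouth (a point): Middle of the hook's mouth, 12 mm above the seat; axes as the stand's. To carry the wheel in over the lip, keep the bead's inside edge 30 to 37 mm above the seat, so that bead and threads both clear. Pulled up from home, the bead runs free for 3 to 10 mm (found only by feel), then meets the keeper, which does not open that way: 8 to 10 N per mm of further lift. The seat is as stiff.
- plainring: Bystander: plain brown wooden ring, same rim size as the wheel's (radius 80 to 122 mm, 8 mm thick), no bead or web, in the other slot. Origin at its centre, x along its axis.
- paint: Bystander: red paint bottle, 62 mm across, 190 mm high; origin at its underside.
- water: Bystander: clear water bottle, 72 mm across, 220 mm high; origin at its underside.
- gluestick: Bystander: blue glue stick standing up, 31 mm across, 96 mm high; origin at its underside.
- bluelid: Bystander: blue lid lying flat, 68 mm across, 13 mm high; origin at its underside.
- marker: Bystander: green marker lying down, 131 mm long, 19 mm thick; origin at its middle, x along it.
- gourd: Bystander: yellow gourd, 80 mm across, 90 mm high; origin at its underside.
- glitter: Bystander: small orange glitter jar with a white cap, 44 mm across, 62 mm high; origin at its underside.

How it is judged:
On the way, in this order (a step that is already met when the one before it is completed fails the run):
1. the wheel is held and lifted clear of the rack (contact force between the fingers and wheel above 1 N and contact force between wheel and rack below 0.05 N and height (world z) of wheel above 0.17 m), for 0.2 s.
2. still held, the wheel is down under the keeper, pressed home on the hook's seat with at least 2 N (x of wheel in the frame of seat between -0.004 and 0.004 m and y of wheel in the frame of seat between -0.012 and 0.012 m and angle between the x axis of wheel and the x axis of stand, either way round below 0.12 rad and z of wheel in the frame of seat between -0.0695 and -0.0662 m and contact force between the fingers and wheel above 1 N and contact force between seat and wheel above 2 N and contact force between lip and wheel below 1.5 N), for 0.2 s.
3. still held, it is tugged up against the keeper with 3 to 9 N for half a second and stays in the hook (x of wheel in the frame of seat between -0.004 and 0.004 m and y of wheel in the frame of seat between -0.012 and 0.012 m and angle between the x axis of wheel and the x axis of stand, either way round below 0.12 rad and contact force between the fingers and wheel above 1 N and z of wheel in the frame of seat below -0.056 m and contact force between lip and wheel between 3 and 9 N), for 0.5 s.
At the end, for the whole second after the job is handed in: The wheel hangs at rest and released in the hook under the keeper, carried by the hook: its centre 66.2 to 69.5 mm below the seat point, within 4 mm along the hook and 12 mm sideways, its axis within 7 degrees of the hook's (x of wheel in the frame of seat between -0.004 and 0.004 m and y of wheel in the frame of seat between -0.012 and 0.012 m and angle between the x axis of wheel and the x axis of stand, either way round below 0.12 rad and z of wheel in the frame of seat between -0.0695 and -0.0662 m and contact force between the fingers and wheel below 0.05 N and contact force between wheel and stand above 0.7 N and linear speed of wheel below 0.03 m/s and angular speed of wheel below 0.25 rad/s); the robot touches nothing.
It fails at once if the wheel bears on the hook's seat or on its keeper with more than 14 N, or bumps the stand with more than 25 N (contact force between wheel and seat above 14 N or contact force between wheel and lip above 14 N or contact force between wheel and stand above 25 N).
It fails at once if the gripper or arm presses on the stand, hook or keeper with more than 1 N (contact force between any of the fingers, the arm and stand above 1 N).
It fails at once if another thing on the table, or the plain ring, is moved more than 25 mm (distance of any of plainring, paint, water, gluestick, bluelid, marker, gourd, glitter from where it was at the start of the episode above 0.025 m).
It also fails if it takes over 72 s, if anything falls off the work surface, if the arm or the gripper's body presses on something with over 40 N, if the wrist force passes 120 N, or if a joint passes its speed limit or range.

## Working session

There is one attempt and no reset: what is moved stays moved. The work goes in short steps, Python scripts to look and compute and a shell command to move; the robot and the scene stay as the last step left them, time stands still between calls to the robot, and variables do not carry over. Pictures are saved under pics/ and viewed, at most 10 in all, crops included, and the job is handed in when it is done.

```bash
mkdir -p pics; ls
python3 - <<'E'
from rig import *
import cv2,pickle
o=get_obs();print(o)
d={}
for n in("scene","top","wrist"):
    c=camera(n);d[n]=c;cv2.imwrite(f"pics/{n}0.png",c["img"])
    print(n,{k:v for k,v in c.items() if k!="img"})
pickle.dump((o,d),open("v0.pkl","wb"))
a=np.hstack([]) if 0 else None
E
```

```text
pics
{'time_s': 0.0, 'qpos': array([ 1.21319014e+00,  1.16450535e-01,  1.44226249e+00, -1.93258590e-05,
        1.58401074e+00, -3.77783136e-02]), 'qd': array([-1.52752720e-03, -6.57400492e-04,  3.38973766e-04, -3.18578919e-05,
       -7.79386534e-06,  1.56296783e-03]), 'joint_efforts': array([-3.80378733e-04, -7.21275473e+01, -6.22601008e+01,  7.79902143e-02,
        2.37761100e-02, -5.71646206e-05]), 'tool_pos': array([0.2121385 , 0.64054477, 0.19143083]), 'tool_rot': array([-1.01605060e-04,  1.59233337e-01,  9.87240814e-01, -5.56437235e-04]), 'force': array([-0.25549066, -0.44188063,  1.17133781]), 'torque': array([ 0.03741697, -0.01542146, -0.00243042]), 'finger_force': 0.0, 'finger_gap': 0.09249864827768216}
scene {'fx': 408.8077802635709, 'fy': 408.8077802635709, 'cx': 280.18030376947473, 'cy': 204.4667962339617, 'rvec': array([ 2.22045851,  0.58313083, -0.25133162]), 'tvec': array([-0.50456256, -0.0572044 ,  1.42351672])}
top {'fx': 405.28147744038887, 'fy': 405.28147744038887, 'cx': 272.7789911653071, 'cy': 209.96959096388179, 'rvec': array([ 2.16403935, -2.13185328,  0.18523424]), 'tvec': array([-0.02424595,  0.57185403,  1.24116027])}
wrist {'fx': 371.1884709991452, 'fy': 371.1884709991452, 'cx': 278.27144829190644, 'cy': 210.86968404662545, 'hand_eye': array([[-2.63260601e-04, -9.61535557e-01, -2.74680364e-01,
         7.74754383e-02],
       [ 9.99999965e-01, -2.56760945e-04, -5.96177095e-05,
         9.57977491e-04],
       [-1.32026423e-05, -2.74680370e-01,  9.61535592e-01,
        -1.92170628e-01],
       [ 0.00000000e+00,  0.00000000e+00,  0.00000000e+00,
         1.00000000e+00]])}
```

View pics/scene0.png

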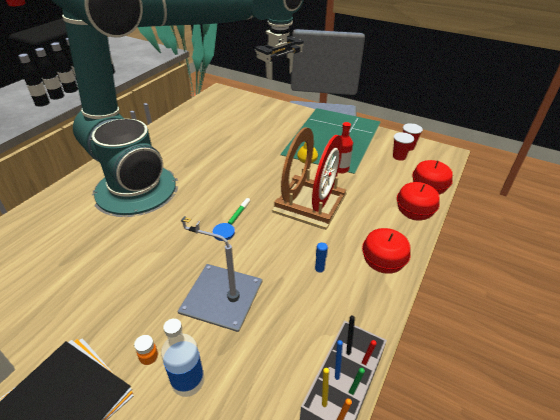

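View pics/top0.png

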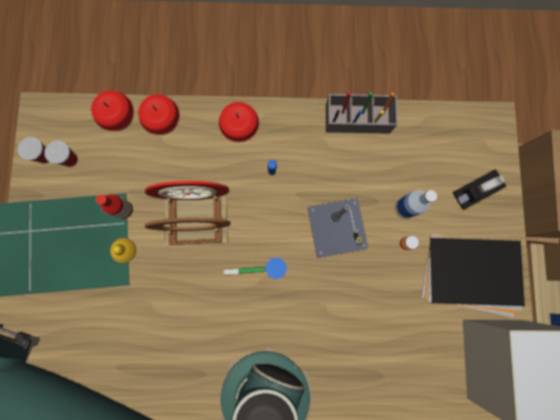

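The scene image shows the wheel (red, about (328,172)) in the far slot, the ring in front of it at (297,170), and the stand foot at (221,296) with its lip at (185,220). In the top view the wheel is at (188,190), the ring at (188,224), and the foot corners are near (308,208), (358,199), (367,248) and (320,257). The lip is at about (358,238).

```bash
cat > h.py <<'E'
import numpy as np,cv2,pickle
from scipy.spatial.transform import Rotation as R
def cam(c,o=None):
    """returns origin, Rcw (cam->world)"""
    if "hand_eye" in c:
        q=o["tool_rot"];T=np.eye(4);T[:3,:3]=R.from_quat(np.r_[q[1:],q[0]]).as_matrix();T[:3,3]=o["tool_pos"]
        M=T@c["hand_eye"];return M[:3,3],M[:3,:3]
    Rm=cv2.Rodrigues(c["rvec"])[0];return -Rm.T@c["tvec"],Rm.T
def ray(c,p,o=None):
    C,M=cam(c,o);d=M@np.array([(p[0]-c["cx"])/c["fx"],(p[1]-c["cy"])/c["fy"],1]);return C,d/np.linalg.norm(d)
def onz(c,p,z,o=None):
    C,d=ray(c,p,o);return C+d*(z-C[2])/d[2]
def tri(rs):
    A=0;b=0
    for C,d in rs:
        P=np.eye(3)-np.outer(d,d);A=A+P;b=b+P@C
    x=np.linalg.solve(A,b);return x,[np.linalg.norm(np.cross(x-C,d))*1e3 for C,d in rs]
def proj(c,X,o=None):
    C,M=cam(c,o);v=M.T@(np.asarray(X)-C);return np.array([c["cx"]+c["fx"]*v[0]/v[2],c["cy"]+c["fy"]*v[1]/v[2]])
E
python3 - <<'E'
from h import *
np.set_printoptions(precision=4,suppress=True)
o,d=pickle.load(open("v0.pkl","rb"))
t=d["top"];s=d["scene"]
print(cam(t)[0],cam(s)[0])
hsv=cv2.cvtColor(t["img"],cv2.COLOR_BGR2HSV)
red=cv2.inRange(hsv,(0,130,60),(6,255,255))|cv2.inRange(hsv,(172,130,60),(180,255,255))
m=np.zeros_like(red);m[170:210,138:240]=red[170:210,138:240]
ys,xs=np.nonzero(m);print("wheel red bbox",xs.min(),xs.max(),ys.min(),ys.max())
for x in (xs.min(),xs.max()):
    p=(x+(0.5 if x>180 else -.5),ys[xs==x].mean());print(p,onz(t,p,.14))
for x in (170,180,188,196,205): print(x,ys[xs==x].min(),ys[xs==x].max(),onz(t,(x,ys[xs==x].min()-.5),.262))
# foot
lab=hsv[195:262,300:375].astype(int);
g=cv2.inRange(hsv,(100,20,40),(135,140,170));m=np.zeros_like(g);m[192:264,300:375]=g[192:264,300:375]
m=cv2.morphologyEx(m,cv2.MORPH_CLOSE,np.ones((7,7)))
m=cv2.morphologyEx(m,cv2.MORPH_OPEN,np.ones((5,5)))
cs=max(cv2.findContours(m,0,2)[0],key=cv2.contourArea)
W=np.array([onz(t,p,.012)[:2] for p in cs[:,0,:]],np.float32)
r=cv2.minAreaRect(W*1000);print("foot",r)
im=np.vstack([cv2.resize(t["img"][185:265,130:380],None,fx=3.2,fy=3.2,interpolation=2),cv2.resize(s["img"][125:305,170:420],None,fx=1.8,fy=1.8,interpolation=2)[:, :800] if 0 else np.zeros((1,800,3),np.uint8)])
b=cv2.resize(s["img"][200:310,170:270],None,fx=3,fy=3,interpolation=2)
w=cv2.resize(s["img"][115:225,265:365],None,fx=3,fy=3,interpolation=2)
bb=np.zeros((330,800,3),np.uint8);bb[:,:300]=b;bb[:,310:610]=w
cv2.imwrite("pics/c1.png",np.vstack([im,bb]))
E
```

```text
[0.3728 0.0041 1.3149] [ 0.9744 -0.7333  0.8928]
wheel red bbox 145 227 181 197
(np.float64(144.5), np.float64(190.0)) [0.6105 0.3639 0.14  ]
(np.float64(227.5), np.float64(189.5)) [0.6162 0.1203 0.14  ]
170 182 185 [0.6099 0.2608 0.262 ]
180 181 184 [0.6131 0.2346 0.262 ]
188 181 184 [0.6134 0.2135 0.262 ]
196 181 184 [0.6138 0.1924 0.262 ]
205 182 185 [0.6115 0.1685 0.262 ]
foot ((524.0308227539062, -225.60218811035156), (158.78843688964844, 159.3959503173828), 11.019325256347656)
```

View pics/c1.png

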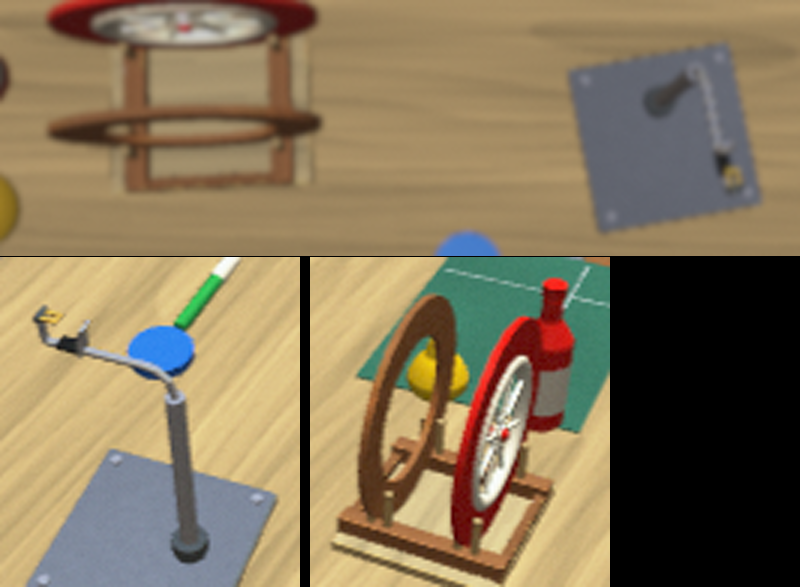

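```bash
python3 - <<'E'
from h import *
np.set_printoptions(precision=4,suppress=True)
o,d=pickle.load(open("v0.pkl","rb"));t=d["top"];s=d["scene"]
y=np.radians(11);a=np.array([.524,-.2256,.235]);u=np.array([np.cos(y),np.sin(y),0])
for n,k in(("seat",-.035),("post",.05),("liptop",-.0575)):
    X=a+u*k+(np.array([0,0,.026]) if n=="liptop" else 0);print(n,X,proj(t,X),proj(s,X))
print("pad from top",onz(t,(355.6,234.4),.235))
E
python3 -m crank '{"commands":[[0,0,-16,7.04],[0,0,-16,7.04],[0,0,-16,7.04],[0,0,-16,7.04],[0,0,-16,7.04]]}' 0
python3 -m crank '{"commands":[[0,0,-16,7.04],[0,0,-16,7.04],[0,0,-16,7.04],[0,0,-16,7.04],[0,0,-16,7.04]]}'
python3 -m crank '{"commands":[[-28,28,0,0],[-28,28,0,0],[-28,28,0,0],[-28,28,0,0],[-28,28,0,0]]}'
python3 -m crank '{"commands":[[-28,28,0,0],[-28,28,0,0],[-28,28,0,0],[-28,28,0,0],[-28,28,0,0]]}'
python3 -m crank '{"commands":[[-28,28,0,0],[-28,28,0,0],[-28,28,0,0],[-20,0,0,0],[0,0,0,0]]}'
```

```text
seat [ 0.4896 -0.2323  0.235 ] [354.24   230.6563] [198.6355 228.8881]
post [ 0.5731 -0.2161  0.235 ] [347.7516 199.987 ] [232.8479 237.4068]
liptop [ 0.4676 -0.2366  0.261 ] [358.1755 238.0563] [188.2907 218.4167]
pad from top [ 0.4796 -0.2358  0.235 ]
time_s: 0.57
tool_pos: [0.2122, 0.6407, 0.2727]
tool_rot: [0.0, 0.453, 0.892, -0.0]
force: [0.4, 0.4, 0.1]
finger_gap: 0.0932
finger_force: 0.0
time_s: 0.98
tool_pos: [0.2122, 0.6407, 0.3526]
tool_rot: [0.0, 0.701, 0.713, -0.0]
force: [0.2, 0.5, 0.7]
finger_gap: 0.0931
finger_force: 0.0
time_s: 1.4
tool_pos: [0.3562, 0.5025, 0.352]
tool_rot: [0.0, 0.699, 0.715, -0.0]
force: [0.0, 0.9, 0.4]
finger_gap: 0.0932
finger_force: 0.0
time_s: 1.82
tool_pos: [0.4994, 0.3654, 0.3521]
tool_rot: [-0.0, 0.699, 0.715, -0.0]
force: [0.5, 0.4, 0.1]
finger_gap: 0.093
finger_force: 0.0
time_s: 2.23
tool_pos: [0.586, 0.2616, 0.3515]
tool_rot: [0.0, 0.7, 0.714, -0.001]
force: [0.0, 0.5, -0.9]
finger_gap: 0.093
finger_force: 0.0
```

Run:
```python
from h import *
from rig import *
np.set_printoptions(precision=4,suppress=True)
o=get_obs();c=camera("wrist");pickle.dump((o,c),open("w1.pkl","wb"));cv2.imwrite("pics/w1.png",c["img"])
print(o["tool_pos"],o["tool_rot"])
print("exp",proj(c,[.61,.242,.262],o),proj(c,[.61,.302,.248],o),proj(c,[.61,.182,.248],o))
```

```text
[0.586  0.2616 0.3515] [ 0.0001  0.7005  0.7137 -0.0007]
exp [308.7459 231.4004] [310.5038 154.0948] [304.7399 290.4167]
```

View pics/w1.png

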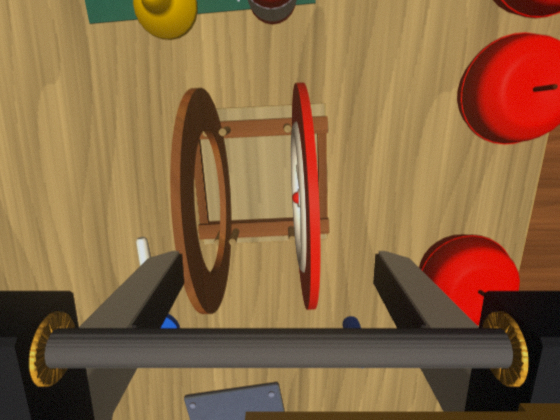

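The wrist picture shows the rim edge-on as a red strip from (301,84) to (313,308), its right edge at about (319,215). The ring is clear on the left.

Run:
```python
from h import *
np.set_printoptions(precision=4,suppress=True)
o,c=pickle.load(open("w1.pkl","rb"))
hsv=cv2.cvtColor(c["img"],cv2.COLOR_BGR2HSV)
m=cv2.inRange(hsv,(0,150,60),(6,255,255))|cv2.inRange(hsv,(174,150,60),(180,255,255))
m[:, :285]=0;m[:,335:]=0
n,l,st,ce=cv2.connectedComponentsWithStats(m);k=1+np.argmax(st[1:,4]);m=l==k
ys,xs=np.nonzero(m);print(xs.min(),xs.max(),ys.min(),ys.max())
for y in(ys.min(),ys.max()):
    r=xs[ys==y];print("end",y,r.min(),r.max(),onz(c,(r.mean(),y),.14,o),onz(c,(r.mean(),y),.16,o))
for y in range(205,256,10):
    r=xs[ys==y];print(y,r.min(),r.max(),onz(c,(r.max()+.5,y),.262,o), onz(c,(r.min()-.5,y),.262,o),hsv[y,r.min():r.max()+1,2])
```

```text
295 319 83 308
end 83 299 301 [0.6054 0.3609 0.14  ] [0.6044 0.3598 0.16  ]
end 308 307 314 [0.6273 0.1007 0.14  ] [0.6252 0.1125 0.16  ]
205 308 319 [0.6175 0.2641 0.262 ] [0.6081 0.2639 0.262 ] [109 169 218 223 223 223 222 219 221 218 210 174]
215 307 319 [0.6179 0.2559 0.262 ] [0.6077 0.2557 0.262 ] [ 79  89 143 212 220 219 220 222 220 219 220 220 199]
225 309 319 [0.6184 0.2476 0.262 ] [0.6096 0.2474 0.262 ] [123 192 219 222 220 222 222 221 223 222 207]
235 309 319 [0.6188 0.2391 0.262 ] [0.6099 0.2389 0.262 ] [ 97 161 216 223 222 223 222 220 220 220 216]
245 309 319 [0.6192 0.2305 0.262 ] [0.6103 0.2303 0.262 ] [ 93 155 218 222 220 221 220 220 223 220 217]
255 309 319 [0.6196 0.2218 0.262 ] [0.6106 0.2216 0.262 ] [ 84 138 209 217 223 220 221 220 220 220 217]
```

```bash
python3 -m crank '{"commands":[[-10,14,20,0],[-10,14,20,0],[0,0,10,0],[0,0,0,0],[0,0,0,0]]}'
python3 - <<'E'
from h import *
from rig import *
np.set_printoptions(precision=4,suppress=True)
o=get_obs();c=camera("wrist");pickle.dump((o,c),open("w2.pkl","wb"));cv2.imwrite("pics/w2.png",c["img"])
print(o["tool_pos"],o["tool_rot"],cam(c,o)[0])
hsv=cv2.cvtColor(c["img"],cv2.COLOR_BGR2HSV)
m=cv2.inRange(hsv,(0,150,150),(6,255,255))|cv2.inRange(hsv,(174,150,150),(180,255,255))
m[:, :240]=0;m[:,330:]=0
n,l,st,ce=cv2.connectedComponentsWithStats(m);k=1+np.argmax(st[1:,4]);m=l==k
ys,xs=np.nonzero(m);print(xs.min(),xs.max(),ys.min(),ys.max())
yc=.241
for y in list(range(ys.min(),ys.max(),20)):
    r=xs[ys==y]
    # intersect ray with tread cylinder (radius .122 about y=yc,z=.14)
    out=[]
    for p in(r.min()-.5,r.max()+.5):
        C,d=ray(c,(p,y),o);e=C-[0,yc,.14];A=d[1]**2+d[2]**2;B=e[1]*d[1]+e[2]*d[2];D=B*B-A*(e[1]**2+e[2]**2-.122**2)
        out.append(C+d*(-B-np.sqrt(D))/A if D>0 else onz(c,(p,y),.14,o))
    print(y,r.min(),r.max(),*out)
E
```

```text
time_s: 2.7
tool_pos: [0.6124, 0.2466, 0.3023]
tool_rot: [-0.0, 0.699, 0.715, -0.0]
force: [-0.3, 0.8, 0.2]
finger_gap: 0.093
finger_force: 0.0
[0.6124 0.2466 0.3023] [-0.0003  0.6989  0.7152 -0.0002] [0.6104 0.3245 0.4945]
270 291 64 323
64 270 274 [0.6022 0.3547 0.1843] [0.6061 0.3548 0.184 ]
84 270 280 [0.6032 0.3384 0.2134] [0.6111 0.3386 0.2132]
104 271 282 [0.6045 0.3246 0.2288] [0.6127 0.3248 0.2286]
124 272 283 [0.6056 0.3118 0.2394] [0.6136 0.3119 0.2392]
144 273 284 [0.6066 0.2993 0.2472] [0.6145 0.2995 0.2471]
164 275 285 [0.6083 0.287  0.253 ] [0.6155 0.2872 0.2529]
184 276 286 [0.6092 0.2746 0.2573] [0.6164 0.2748 0.2572]
204 277 287 [0.6102 0.2619 0.2602] [0.6173 0.2621 0.2602]
224 278 288 [0.6111 0.2487 0.2618] [0.6184 0.2489 0.2617]
244 278 289 [0.6114 0.2347 0.2618] [0.6195 0.2349 0.2618]
264 279 290 [0.6124 0.2194 0.2601] [0.6207 0.2196 0.2601]
284 280 290 [0.6135 0.2021 0.2556] [0.6213 0.2023 0.2557]
304 281 291 [0.6148 0.1806 0.246 ] [0.6231 0.1809 0.2462]
```

View pics/w2.png

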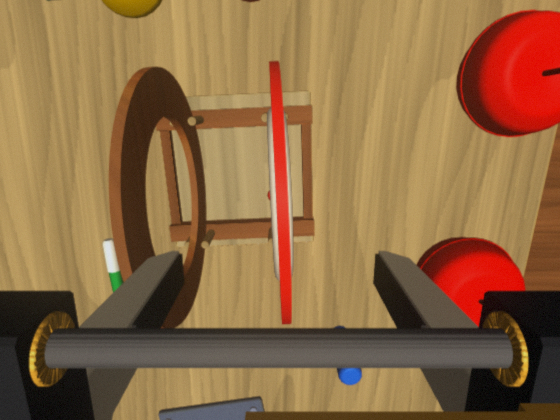

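```bash
python3 -m crank '{"commands":[[-6,3,0,-2.8],[0,0,20,0],[0,0,20,0],[0,0,20,0],[0,0,0,0]]}'
python3 -m crank '{"commands":[[0,0,0,0],[0,0,0,0],[0,0,0,0]]}' 0.6
python3 -m crank '{"commands":[[0,0,0,0],[0,0,0,0],[0,0,0,0],[0,0,0,0],[0,0,0,0]]}' 1 40
```

```text
time_s: 3.17
tool_pos: [0.6151, 0.2402, 0.2396]
tool_rot: [-0.001, 0.681, 0.732, -0.001]
force: [-0.3, 0.7, -0.5]
finger_gap: 0.0929
finger_force: 0.0
time_s: 3.42
tool_pos: [0.6166, 0.2402, 0.2444]
tool_rot: [0.001, 0.681, 0.732, 0.001]
force: [0.8, -0.6, 0.5]
finger_gap: 0.0775
finger_force: 0.0
time_s: 3.83
tool_pos: [0.6163, 0.2396, 0.2422]
tool_rot: [0.0, 0.682, 0.732, 0.0]
force: [-0.0, 0.7, -0.1]
finger_gap: 0.0442
finger_force: 0.0
```

```bash
python3 -m crank '{"commands":[[0,0,0,0],[0,0,0,0],[0,0,0,0],[0,0,0,0],[0,0,0,0]]}'
python3 -m crank '{"commands":[[0,0,0,0],[0,0,0,0],[0,0,0,0],[0,0,0,0],[0,0,0,0]]}'
```

```text
time_s: 4.25
tool_pos: [0.6163, 0.2397, 0.2421]
tool_rot: [-0.0, 0.682, 0.732, -0.0]
force: [0.4, -0.3, 1.0]
finger_gap: 0.0108
finger_force: 0.0
time_s: 4.67
tool_pos: [0.6163, 0.2397, 0.2422]
tool_rot: [0.0, 0.682, 0.732, -0.0]
force: [0.2, -0.5, -0.7]
finger_gap: 0.0008
finger_force: 0.0
```

Run:
```python
from h import *
from rig import *
o=get_obs();c=camera("wrist");s=camera("scene");pickle.dump((o,c,s),open("w3.pkl","wb"))
cv2.imwrite("pics/w3.png",np.hstack([cv2.resize(c["img"],(400,300)),cv2.resize(s["img"][60:240,240:480],(400,300))]))
print(o["finger_gap"],o["finger_force"])
```

```text
0.0007708045921629798 0.0
```

View pics/w3.png

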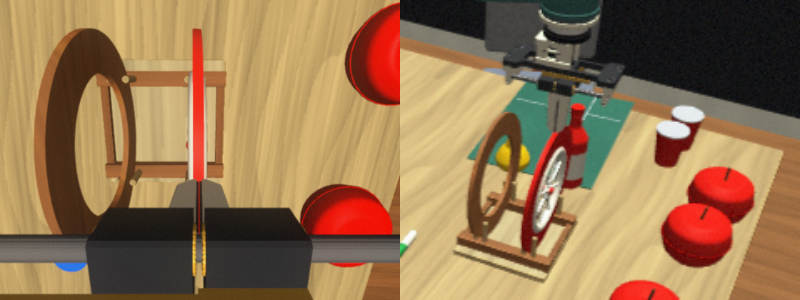

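The wrist half shows the shut fingers ending right at the rim (about (200,185) in the half-size view). The scene half shows the tips at about (556,130), by the rim top but not around it.

Run:
```python
from h import *
np.set_printoptions(precision=4,suppress=True)
o,c,s=pickle.load(open("w3.pkl","rb"))
T=o["tool_pos"];print(T)
P=proj(s,T);Q=proj(s,[.6153,.241,.262]);L=proj(s,[.61,.363,.14]);K=proj(s,[.6153,.241,.018]);print(P,Q,L,K)
im=s["img"].copy()
for p,col in((P,(255,0,0)),(Q,(0,255,0)),(L,(255,255,0)),(K,(255,0,255))): cv2.circle(im,tuple(int(round(v)) for v in p),1,col,-1)
print("wrist TCP",proj(c,T,o),"rimtop",proj(c,[.6153,.241,.262],o))
cv2.imwrite("pics/w4.png",np.hstack([cv2.resize(im[105:225,270:370],(500,600),interpolation=2),cv2.resize(c["img"][220:420,230:330],(300,600),interpolation=2)]))
```

```text
[0.6163 0.2397 0.2422]
[332.2953 144.7538] [332.8241 138.6363] [342.6071 153.0488] [325.7457 202.3623]
wrist TCP [279.2753 250.4029] rimtop [277.6097 262.7194]
```

View pics/w4.png

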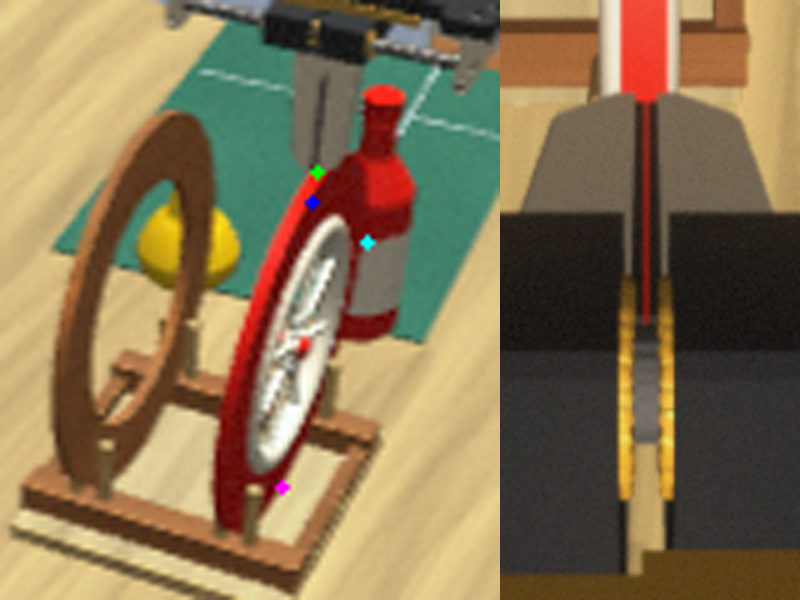

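Run:
```python
from h import *
np.set_printoptions(precision=4,suppress=True)
o,d=pickle.load(open("v0.pkl","rb"));t=d["top"];s=d["scene"]
def redm(im):
    h=cv2.cvtColor(im,cv2.COLOR_BGR2HSV);return cv2.inRange(h,(0,130,60),(7,255,255))|cv2.inRange(h,(170,130,60),(180,255,255))
def hub(im,x0,x1,y0,y1):
    m=redm(im)[y0:y1,x0:x1];n,l,st,ce=cv2.connectedComponentsWithStats(m)
    for k in range(1,n):print(st[k],ce[k]+[x0,y0])
print("top");hub(t["img"],175,202,186,200);print("scene");hub(s["img"],322,338,165,182)
X,r=tri([ray(t,(187.8,193.4)),ray(s,(330.3,173.7))]);print("hub",X,r)
# wrist hub: w2 and w1 red hub px
for f in("w1.pkl","w2.pkl"):
    oo,c=pickle.load(open(f,"rb"))
    print(f);hub(c["img"],*((285,303,180,215) if f=="w1.pkl" else (262,275,185,215)))
# rim outline extremes in scene (ellipse)
m=redm(s["img"]);m[:, :310]=0;m[:,348:]=0;m[:135]=0;m[215:]=0
ys,xs=np.nonzero(m)
for y in range(135,215,4):
    r=xs[ys==y]; print(y,r.min() if len(r) else None,end="; ")
# predicted outline (both faces)
import itertools
ax=np.array([np.cos(.072),np.sin(.072),0]);e=np.array([-ax[1],ax[0],0])
print()
for cz in(.14,.12):
  P=np.array([proj(s,np.array([.6153,.241,cz])+sg*.004*ax+.122*(np.cos(a)*e+np.sin(a)*np.array([0,0,1]))) for sg in(-1,1) for a in np.linspace(0,6.28,200)])
  print(cz,"pred x range",P[:,0].min(),P[:,0].max(),"y",P[:,1].min(),P[:,1].max(),[ (y,round(P[abs(P[:,1]-y)<2,0].min(),1)) for y in range(139,211,8) if (abs(P[:,1]-y)<2).any()])
```

```text
top
scene
[0 0 2 6 9] [322.3333 167.    ]
[14  4  2  7  7] [336.5714 172.    ]
[3 7 1 1 1] [325. 172.]
[7 7 2 4 7] [329.5714 173.7143]
hub [0.6112 0.2428 0.1305] [np.float64(7.87314640659113), np.float64(7.873146406591071)]
w1.pkl
[ 7 12  7 12 54] [295.2222 197.463 ]
w2.pkl
[ 6  6  2  8 14] [268.5714 194.5   ]
135 334; 139 330; 143 328; 147 325; 151 324; 155 322; 159 320; 163 319; 167 318; 171 317; 175 316; 179 315; 183 314; 187 313; 191 313; 195 312; 199 312; 203 312; 207 313; 211 317; 
0.14 pred x range 313.2314023277131 343.4677486451614 y 133.36783307616867 210.48444367038886 [(139, np.float64(330.1)), (147, np.float64(325.8)), (155, np.float64(322.5)), (163, np.float64(319.9)), (171, np.float64(317.6)), (179, np.float64(315.8)), (187, np.float64(314.2)), (195, np.float64(313.4)), (203, np.float64(313.3))]
0.12 pred x range 312.79770939198045 342.77627627355537 y 139.04312086983532 215.21524032237213 [(139, np.float64(333.7)), (147, np.float64(328.1)), (155, np.float64(324.3)), (163, np.float64(321.1)), (171, np.float64(318.6)), (179, np.float64(316.5)), (187, np.float64(314.8)), (195, np.float64(313.4)), (203, np.float64(312.8))]
```

```bash
python3 -m crank '{"commands":[[0,0,1,0],[0,0,0,0],[0,0,0,0]]}'|grep -E "pos|force"; python3 -m crank '{"commands":[[0,0,1,0],[0,0,0,0],[0,0,0,0]]}'|grep -E "pos|force"
```

```text
tool_pos: [0.6162, 0.2397, 0.241]
force: [-1.0, 1.0, -0.5]
finger_force: 0.0
tool_pos: [0.6162, 0.2397, 0.2401]
force: [0.5, 1.1, 0.4]
finger_force: 0.0
```

```bash
for i in 1 ; do python3 -m crank '{"commands":[[0,0,2,0],[0,0,0,0],[0,0,0,0]]}'|grep -E "pos|force"; done
python3 - <<'E'
from h import *
from rig import *
np.set_printoptions(precision=4,suppress=True)
o=get_obs();c=camera("wrist");s=camera("scene");pickle.dump((o,c,s),open("w5.pkl","wb"))
print(o["tool_pos"],o["force"])
for k in(0,.01,.019,.03):
  for dx in(-.0075,.0075):
    q=o["tool_rot"];M=R.from_quat(np.r_[q[1:],q[0]]).as_matrix();X=o["tool_pos"]+M@[dx,0,-k];print(k,dx,"wrist",proj(c,X,o),"scene",proj(s,X))
A=cv2.resize(s["img"][100:160,300:360],(400,400),interpolation=cv2.INTER_CUBIC);B=cv2.resize(c["img"][210:310,230:330],(400,400),interpolation=cv2.INTER_CUBIC)
cv2.imwrite("pics/w5.png",np.hstack([A,B]))
E
```

```text
tool_pos: [0.6162, 0.2397, 0.238]
force: [-0.0, 0.1, 0.0]
finger_force: 0.0
[0.6162 0.2397 0.238 ] [-0.0424  0.1409  0.0495]
0 -0.0075 wrist [279.2687 262.8595] scene [331.286  147.2101]
0 0.0075 wrist [279.2817 237.6941] scene [332.9954 144.7169]
0.01 -0.0075 wrist [279.29   270.5245] scene [331.6066 144.3024]
0.01 0.0075 wrist [279.3041 244.2785] scene [333.3225 141.8207]
0.019 -0.0075 wrist [279.3111 278.0862] scene [331.8982 141.6581]
0.019 0.0075 wrist [279.3263 250.7868] scene [333.62  139.187]
0.03 -0.0075 wrist [279.3395 288.3185] scene [332.2585 138.3904]
0.03 0.0075 wrist [279.3563 259.6137] scene [333.9876 135.9327]
```

View pics/w5.png

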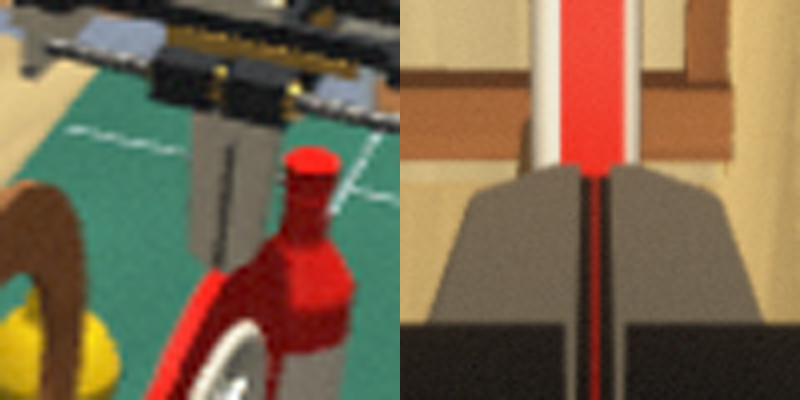

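The left half shows the shut tips at scene pixel (332,140), just over the rim. The right half shows the tip edge at wrist row 252. Both put the real tips about 20 mm behind the reported TCP.

```bash
python3 -m crank '{"commands":[[0,0,2,0],[0,0,0,0],[0,0,0,0]]}'|grep -E "pos|force";python3 -m crank '{"commands":[[0,0,2,0],[0,0,0,0],[0,0,0,0]]}'|grep -E "pos|force"
```

```text
tool_pos: [0.6162, 0.2397, 0.236]
force: [-0.4, -0.1, 0.6]
finger_force: 0.0
tool_pos: [0.6165, 0.2397, 0.2348]
force: [-0.1, -0.8, 4.6]
finger_force: 2.4
```

```bash
python3 -m crank '{"commands":[[0,0,-15,0],[0,0,-15,0],[0,0,0,0],[0,0,0,0],[0,0,0,0]]}' 0.5 | grep -E "pos|gap"
python3 -m crank '{"commands":[[0,0,0,0],[0,0,0,0],[0,0,0,0],[0,0,0,0]]}' | grep -E "pos|gap|time"
```

```text
tool_pos: [0.6163, 0.2397, 0.2642]
finger_gap: 0.0294
time_s: 6.87
tool_pos: [0.6162, 0.2397, 0.2638]
finger_gap: 0.0463
```

```bash
python3 -m crank '{"commands":[[0,0,12,0],[0,0,12,0],[0,0,12,0],[0,0,12,0],[0,0,0,0]]}' | grep -E "pos|gap|force"
python3 -m crank '{"commands":[[0,0,0,0],[0,0,0,0],[0,0,0,0],[0,0,0,0],[0,0,0,0]]}' 1 40| grep -E "pos|gap|time|force"
python3 -m crank '{"commands":[[0,0,0,0],[0,0,0,0],[0,0,0,0],[0,0,0,0]]}' | grep -E "pos|gap|time|force"
```

```text
tool_pos: [0.6153, 0.2393, 0.2121]
force: [-0.1, 0.2, -1.5]
finger_gap: 0.0463
finger_force: 0.0
time_s: 7.7
tool_pos: [0.6164, 0.2397, 0.2167]
force: [0.9, -0.4, -0.9]
finger_gap: 0.0177
finger_force: 0.0
time_s: 8.03
tool_pos: [0.6161, 0.2397, 0.2163]
force: [-2.5, -0.6, 2.7]
finger_gap: 0.0077
finger_force: 40.0
```

```bash
python3 -m crank '{"commands":[[0,0,-10,0],[0,0,-20,0],[0,0,-30,0],[0,0,-30,0],[0,0,-20,0]]}' | grep -E "pos|gap|force"
python3 -m crank '{"commands":[[0,0,0,0],[0,0,0,0],[0,0,0,0],[0,0,0,0],[0,0,0,0]]}' | grep -E "pos|gap|time|force"
python3 - <<'E'
from h import *
from rig import *
o=get_obs();c=camera("wrist");s=camera("scene");t=camera("top");pickle.dump((o,c,s,t),open("w6.pkl","wb"))
print(o["tool_pos"],o["tool_rot"],o["force"])
cv2.imwrite("pics/w6.png",np.hstack([cv2.resize(s["img"][60:260,170:430],(500,385),interpolation=2),cv2.resize(c["img"],(300,225))[ :,:] if 0 else cv2.resize(c["img"],(300,385))]))
E
```

```text
tool_pos: [0.6165, 0.2397, 0.3298]
force: [0.4, -0.3, -2.3]
finger_gap: 0.008
finger_force: 39.9
time_s: 8.87
tool_pos: [0.616, 0.2396, 0.3246]
force: [-1.0, 0.1, -2.5]
finger_gap: 0.0077
finger_force: 39.9
[0.61602702 0.23958827 0.32461282] [-4.71630408e-04  6.81509489e-01  7.31808545e-01 -9.20481957e-04] [-0.95403243  0.07189045 -2.52261465]
```

View pics/w6.png

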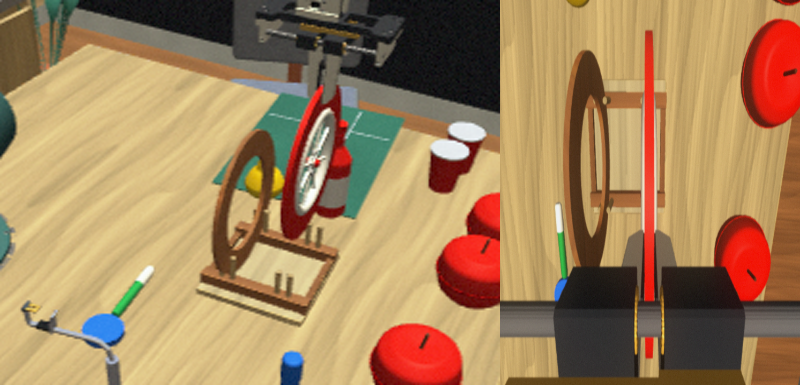

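The scene half shows the wheel hanging from the gripper, clear of the rack. The ring is still standing in its slot. The wrist half shows the rim running centrally down from the pads.

Run:
```python
from h import *
np.set_printoptions(precision=4,suppress=True)
o,c,s,t=pickle.load(open("w6.pkl","rb"))
def fit(cm,x0,x1,y0,y1,z=.012):
    im=cm["img"][y0:y1,x0:x1];h=cv2.cvtColor(im,cv2.COLOR_BGR2HSV)
    m=cv2.inRange(h,(95,15,30),(140,170,200));m=cv2.morphologyEx(m,cv2.MORPH_CLOSE,np.ones((9,9)))
    k=max(cv2.findContours(m,0,2)[0],key=cv2.contourArea);k=cv2.convexHull(k)
    W=np.array([onz(cm,p+[x0,y0],z)[:2] for p in k[:,0,:]],np.float32)*1000
    print(cv2.minAreaRect(W),cv2.boundingRect(k))
fit(t,295,380,188,268);fit(s,170,275,255,335)
def blobs(cm,x0,x1,y0,y1,lo,hi,nm):
    h=cv2.cvtColor(cm["img"][y0:y1,x0:x1],cv2.COLOR_BGR2HSV);n,l,st,ce=cv2.connectedComponentsWithStats(cv2.inRange(h,lo,hi))
    for k in range(1,n):
        if st[k,4]>2:print(nm,st[k]+[x0,y0,0,0,0],ce[k]+[x0,y0])
for cm,b,n in((t,(335,375,215,255),"top"),(s,(175,215,208,245),"scene")):
    blobs(cm,*b,(12,90,90),(35,255,255),n+" gold");blobs(cm,*b,(0,0,0),(180,255,55),n+" dark")
```

```text
((524.0123901367188, -225.55191040039062), (160.4002227783203, 160.78004455566406), 10.970250129699707) (14, 12, 58, 56)
((527.86767578125, -228.68142700195312), (165.41470336914062, 165.00881958007812), 10.776253700256348) (9, 9, 82, 65)
top gold [342 215  33  40 428] [367.7921 235.5093]
top gold [356 237   5   5  16] [358.125 238.75 ]
top dark [354 234   3   3   6] [355.1667 234.6667]
scene gold [ 175  208   40   37 1277] [194.0486 225.6413]
scene dark [189 227   7   5  25] [192.2  228.88]
```

```bash
python3 -m crank '{"commands":[[-20,0,0,-3],[-35,0,0,-3],[-40,0,0,-1],[-40,0,0,0],[-40,0,0,0]]}' | grep -E "pos|rot|gap|force"
python3 -m crank '{"commands":[[-35,0,0,0],[-30,0,0,0],[-20,0,0,0],[-5,0,0,0],[0,0,0,0]]}' | grep -E "pos|rot|gap|force"
```

```text
tool_pos: [0.6443, 0.0655, 0.3261]
tool_rot: [0.0, 0.635, 0.772, 0.0]
force: [1.2, 0.2, -1.9]
finger_gap: 0.008
finger_force: 39.9
tool_pos: [0.6617, -0.0225, 0.3257]
tool_rot: [-0.0, 0.636, 0.771, -0.0]
force: [-1.0, 1.3, -2.8]
finger_gap: 0.0076
finger_force: 39.9
```

Run:
```python
from h import *
np.set_printoptions(precision=4,suppress=True)
o,d=pickle.load(open("v0.pkl","rb"));t=d["top"];s=d["scene"]
print("dark",*tri([ray(t,(355.2,234.7)),ray(s,(193,228.8))]))
print("gold",*tri([ray(t,(358.1,238.7)),ray(s,(187,220.2))]))
print("on z .235",onz(t,(355.2,234.7),.235),onz(s,(193,228.8),.235))
```

```text
dark [ 0.4779 -0.2361  0.233 ] [np.float64(1.436778798307868), np.float64(1.4367787983080187)]
gold [ 0.4656 -0.2382  0.256 ] [np.float64(1.0031002263487863), np.float64(1.0031002263487736)]
on z .235 [ 0.4788 -0.2347  0.235 ] [ 0.4783 -0.2385  0.235 ]
```

```bash
python3 -m crank '{"commands":[[0,-20,-10,0],[0,-35,-20,0],[0,-35,0,0],[0,-35,0,0],[0,-35,0,0]]}' | grep -E "pos|force"
python3 -m crank '{"commands":[[0,-35,0,0],[-10,-35,0,0],[-10,-20,0,0],[-10,-5,0,0],[0,0,0,0]]}' | grep -E "pos|force|rot"
python3 - <<'E'
from h import *
from rig import *
np.set_printoptions(precision=4,suppress=True)
o=get_obs();c=camera("wrist");pickle.dump((o,c),open("w7.pkl","wb"))
print(o["tool_pos"],o["tool_rot"],o["force"])
for X in([.4916,-.2336,.235],[.48,-.236,.235],[.47,-.238,.26]):print(proj(c,X,o))
E
```

```text
tool_pos: [0.503, -0.0509, 0.3562]
force: [-0.1, -0.6, -0.5]
finger_force: 40.0
tool_pos: [0.4161, -0.0999, 0.3568]
tool_rot: [0.001, 0.636, 0.772, 0.0]
force: [-0.2, 0.1, -2.2]
finger_force: 40.0
[ 0.4161 -0.0999  0.3568] [0.001  0.6358 0.7719 0.0003] [-0.1853  0.0513 -2.1706]
[328.1464 341.8723]
[316.0508 341.9956]
[307.5873 358.8762]
```

```bash
python3 -m crank '{"commands":[[-20,-10,0,0],[-40,-10,0,0],[-40,-10,0,0],[-40,0,0,0],[-40,0,0,0]]}' | grep -E "pos|force"
python3 -m crank '{"commands":[[-20,0,0,0],[0,0,0,0],[0,0,0,0],[0,0,0,0]]}' | grep -E "pos|force|rot"
python3 - <<'E'
from h import *
from rig import *
np.set_printoptions(precision=4,suppress=True)
o=get_obs();c=camera("wrist");pickle.dump((o,c),open("w8.pkl","wb"));cv2.imwrite("pics/w8.png",c["img"])
print(o["tool_pos"],o["tool_rot"],o["force"])
for X in([.4785,-.236,.235],[.457,-.24,.259],[.561,-.219,.235]):print(proj(c,X,o))
E
```

```text
tool_pos: [0.423, -0.283, 0.3561]
force: [1.1, 0.3, -1.1]
finger_force: 40.0
tool_pos: [0.4268, -0.3006, 0.3559]
tool_rot: [-0.0, 0.635, 0.772, 0.0]
force: [0.0, -0.2, -2.3]
finger_force: 40.0
[ 0.4268 -0.3006  0.3559] [-0.0004  0.6352  0.7724  0.0001] [ 0.0256 -0.1518 -2.2892]
[355.1666 135.423 ]
[332.8357 137.6071]
[456.9826 134.4909]
```

View pics/w8.png

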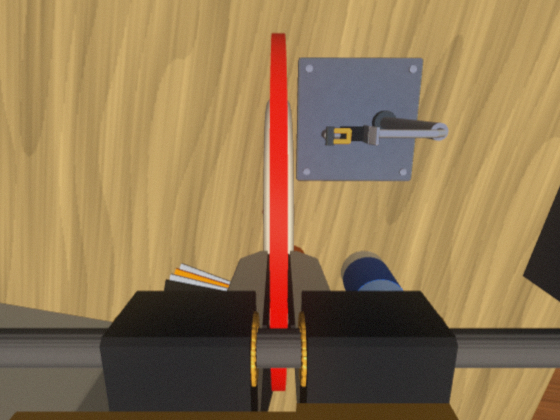

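The wrist picture shows the hook along a row near 134. The lip is at about (329,136), the gold keeper at (341,136), the dark pad at (360,134), the back plate at (373,135) and the post top at about (438,131).

Run:
```python
from h import *
np.set_printoptions(precision=4,suppress=True)
o,c=pickle.load(open("w8.pkl","rb"))
x0,y0,x1,y1=315,115,455,150
h=cv2.cvtColor(c["img"][y0:y1,x0:x1],cv2.COLOR_BGR2HSV)
for nm,lo,hi in(("gold",(12,120,110),(35,255,255)),("dark",(0,0,0),(180,255,60)),("light",(0,0,125),(180,60,255))):
    n,l,st,ce=cv2.connectedComponentsWithStats(cv2.inRange(h,lo,hi))
    for k in range(1,n):
        if st[k,4]>6:print(nm,st[k]+[x0,y0,0,0,0],ce[k]+[x0,y0])
print(" ".join(f"{x}:{h[20-0,x-x0,0]},{h[20,x-x0,1]},{h[20,x-x0,2]}" for x in range(318,400,2)))
y=np.radians(10.9);ux=np.array([np.cos(y),np.sin(y)]);uy=np.array([-ux[1],ux[0]])
def loc(p,z):
    X=onz(c,p,z,o)[:2]-[.4785,-.236];return X@ux*1e3,X@uy*1e3
for nm,p,z in(("liphi",(325,136),.263),("goldL",(333,136),.259),("goldR",(351,136),.255),("padL",(353,134.5),.235),("padR",(367,134.5),.235),("plateL",(367,135),.259),("plateR",(379,135),.259),("post",(438,131),.235),("post",(447,131),.235)):print(nm,loc(p,z))
# foot edges yaw
H=cv2.cvtColor(c["img"],cv2.COLOR_BGR2HSV);m=cv2.inRange(H,(100,20,40),(135,160,200));m[:, :294]=0;m[:,430:]=0;m[:50]=0;m[190:]=0
m=cv2.morphologyEx(m,cv2.MORPH_CLOSE,np.ones((9,9)));k=max(cv2.findContours(m,0,2)[0],key=cv2.contourArea)
W=np.array([onz(c,p,.012,o)[:2] for p in cv2.convexHull(k)[:,0,:]],np.float32)*1000;print(cv2.minAreaRect(W))
```

```text
gold [432 115  14   7  31] [438.     118.0968]
gold [448 116   7  15  50] [451.54 123.48]
gold [333 128  19  16 208] [343.0385 135.351 ]
gold [441 132  14  18  78] [448.6026 141.2949]
gold [422 140   5   4   9] [424.1111 141.4444]
gold [427 140   8   6  19] [430.6842 142.4211]
gold [420 144  10   6  19] [425.     146.2105]
gold [452 146   3   4   9] [452.8889 147.5556]
gold [420 148   4   2   7] [421.2857 148.4286]
dark [372 115   6  11  27] [373.7778 120.2963]
dark [380 118  34  11 171] [392.7895 124.2924]
dark [350 126  18  16 220] [359.2182 133.3864]
dark [341 134   5   4  17] [342.6471 135.4706]
light [ 315  115  134   35 1986] [375.4391 133.8454]
light [404 115  12   4  33] [410.6061 116.2121]
light [335 134   5   3  15] [337. 135.]
318:116,42,129 320:118,33,117 322:8,30,67 324:5,28,120 326:12,18,71 328:107,29,80 330:113,27,84 332:108,30,84 334:133,15,118 336:116,26,158 338:115,21,158 340:110,21,109 342:120,12,43 344:173,24,43 346:20,166,120 348:21,173,190 350:21,169,177 352:19,63,57 354:120,6,40 356:150,13,38 358:90,18,43 360:128,24,43 362:150,12,43 364:174,22,58 366:173,39,59 
[... 267 characters left out ...]
17427), np.float64(1.6410070591556862))
goldL (np.float64(-21.79626161823616), np.float64(1.349544914433043))
goldR (np.float64(-7.251930139604098), np.float64(1.0895758279834735))
padL (np.float64(-1.8397241963133462), np.float64(0.744226646289962))
padR (np.float64(9.752535526202688), np.float64(0.7901935434080963))
plateL (np.float64(4.176763403825087), np.float64(2.2050369226533757))
plateR (np.float64(13.353710730106298), np.float64(2.24144534778762))
post (np.float64(68.17445110718901), np.float64(3.8614133041589214))
post (np.float64(75.60256999371504), np.float64(3.890760813539295))
((534.0767822265625, -223.3191680908203), (185.4318389892578, 163.79168701171875), 11.110225677490234)
```

Run:
```python
from h import *
np.set_printoptions(precision=1,suppress=True)
o,c=pickle.load(open("w8.pkl","rb"))
_,d=pickle.load(open("v0.pkl","rb"));t=d["top"];s=d["scene"]
P=[(300,58),(422,58),(412,180),(297,180)]
for dz in(0,.025):
    oo=dict(o);oo["tool_pos"]=o["tool_pos"]+[0,0,dz]
    W=np.array([onz(c,p,.012,oo)[:2] for p in P])*1e3
    print(dz,W.mean(0),np.linalg.norm(W-np.roll(W,-1,0),axis=1),np.degrees(np.arctan2(*(W[1]-W[0])[::-1])))
    for n,a,b,e in(("gold",(343,135.4),(358.1,238.7),(187,220.2)),("dark",(359.2,133.8),(355.2,234.7),(193,228.8)),("posttop",(438,131),(346.6,207.5),(229,243.5))):
        X,r=tri([ray(c,a,oo),ray(t,b),ray(s,e)]);print(n,X*1e3,np.array(r),"top+scene",tri([ray(t,b),ray(s,e)])[0]*1e3)
```

```text
0 [ 524.7 -225.3] [163.9 166.5 168.6 166.6] 11.110017192261482
gold [ 465.2 -237.7  255.5] [0.7 1.1 1.1] top+scene [ 465.6 -238.2  256. ]
dark [ 479.3 -235.6  234.2] [2.7 0.8 2.8] top+scene [ 477.9 -236.1  233. ]
posttop [ 557.8 -217.4  207.2] [1.9 1.1 3. ] top+scene [ 558.4 -216.8  208. ]
0.025 [ 529.9 -225.3] [171.5 174.3 176.5 174.3] 11.110017192261479
gold [ 467.  -238.3  257.2] [2.1 1.4 1.9] top+scene [ 465.6 -238.2  256. ]
dark [ 481.4 -236.1  236.4] [5.4 3.2 3.9] top+scene [ 477.9 -236.1  233. ]
posttop [ 560.9 -218.   211.9] [3.9 4.7 1.2] top+scene [ 558.4 -216.8  208. ]
```

```bash
python3 -m crank '{"commands":[[20,1,0,0],[24,2,0,0],[10,0,10,0],[0,0,20,0],[0,0,25,0]]}' | grep -E "pos|force"
python3 -m crank '{"commands":[[0,0,16,0],[0,0,8,0],[0,0,0,0],[0,0,0,0],[0,0,0,0]]}' | grep -E "time|pos|force|rot"
python3 - <<'E'
from rig import *
from h import *
np.set_printoptions(precision=4,suppress=True)
o=get_obs();c=camera("wrist");s=camera("scene");t=camera("top");pickle.dump((o,c,s,t),open("w9.pkl","wb"))
T=o["tool_pos"]-[.478,-.235,.235];q=o["tool_rot"];M=R.from_quat(np.r_[q[1:],q[0]]).as_matrix();print("rel seat in tool axes",M.T@T*1e3,o["force"])
m=cv2.inRange(cv2.cvtColor(c["img"],cv2.COLOR_BGR2HSV),(12,120,110),(35,255,255));m[:115]=m[300:]=0
n,l,st,ce=cv2.connectedComponentsWithStats(m)
E0=proj(c,[.465,-.2375,.2555],o);print("gold pred",E0)
for k in range(1,n):
    if st[k,4]>40 and abs(ce[k]-E0).max()<40:print(st[k],ce[k],onz(c,ce[k],.2555,o))
# scene: hub and keeper
h=cv2.cvtColor(s["img"],cv2.COLOR_BGR2HSV);print("center pred scene",proj(s,o["tool_pos"]-[0,-.001,.0763]))
E
```

```text
tool_pos: [0.4192, -0.2464, 0.3026]
force: [0.7, 0.3, -2.1]
finger_force: 40.0
time_s: 12.37
tool_pos: [0.419, -0.248, 0.2787]
tool_rot: [0.001, 0.635, 0.772, 0.0]
force: [-0.0, -0.7, -1.2]
finger_force: 40.0
rel seat in tool axes [ -1.4353 -60.2951 -43.7765] [-0.0125 -0.709  -1.1974]
gold pred [355.5924 234.0054]
[ 294  226  149   74 4636] [374.0928 261.8212] [ 0.481  -0.2532  0.2555]
center pred scene [172.7332 232.1515]
```

```bash
python3 -m crank '{"commands":[[0,7,0.5,0],[0,7,0.5,0],[0,7,0,0],[0,7,0,0],[0,2,0,0]]}' | grep -E "pos|force"
python3 -m crank '{"commands":[[0,5,0,0],[0,5,0,0],[0,5,0,0],[0,5,0,0],[0,5,0,0]]}' | grep -E "pos|force"
python3 -m crank '{"commands":[[0,3,0,0],[0,2,0,0],[0,0,0,0],[0,0,0,0],[0,0,0,0]]}' | grep -E "time|pos|force|rot"
python3 - <<'E'
from rig import *
from h import *
np.set_printoptions(precision=4,suppress=True)
o=get_obs();c=camera("wrist");s=camera("scene");t=camera("top");pickle.dump((o,c,s,t),open("w10.pkl","wb"))
T=o["tool_pos"]-[.478,-.235,.235];q=o["tool_rot"];M=R.from_quat(np.r_[q[1:],q[0]]).as_matrix();print("rel seat in tool axes",M.T@T*1e3,o["force"])
E
```

```text
tool_pos: [0.4493, -0.2421, 0.2758]
force: [-0.0, 0.3, -3.0]
finger_force: 40.0
tool_pos: [0.4732, -0.2375, 0.2762]
force: [0.4, 0.4, -1.7]
finger_force: 40.0
time_s: 13.77
tool_pos: [0.4775, -0.2366, 0.2762]
tool_rot: [0.0, 0.636, 0.772, -0.0]
force: [-0.1, 0.5, -2.1]
finger_force: 40.0
rel seat in tool axes [ -1.512   -0.8355 -41.2032] [-0.0868  0.4781 -2.0903]
```

```bash
cat > f.sh <<'E'
grep -E "^(tool_pos|force|time)" | tr '\n' ' '; echo
E
python3 -m crank '{"commands":[[0,0,2,0],[0,0,2,0],[0,0,2,0],[0,0,0,0],[0,0,0,0]]}' | sh f.sh
python3 -m crank '{"commands":[[0,0,1,0],[0,0,1,0],[0,0,1,0],[0,0,0,0],[0,0,0,0]]}' | sh f.sh
python3 -m crank '{"commands":[[0,0,1,0],[0,0,1,0],[0,0,1,0],[0,0,0,0],[0,0,0,0]]}' | sh f.sh
python3 -m crank '{"commands":[[0,0,1,0],[0,0,1,0],[0,0,0,0],[0,0,0,0],[0,0,0,0]]}' | sh f.sh
```

```text
time_s: 14.33 tool_pos: [0.4775, -0.2366, 0.2699] force: [0.5, 0.5, -1.3] 
time_s: 14.75 tool_pos: [0.4776, -0.2366, 0.2671] force: [0.1, 0.6, -2.2] 
time_s: 15.17 tool_pos: [0.4778, -0.2365, 0.2643] force: [3.1, 0.8, -0.0] 
time_s: 15.58 tool_pos: [0.4776, -0.2366, 0.2622] force: [3.2, -1.1, 0.6]
```

```bash
python3 -m crank '{"commands":[[0,0,1,0],[0,0,1,0],[0,0,0,0],[0,0,0,0]]}' | sh f.sh
python3 -m crank '{"commands":[[0,0,1,0],[0,0,1,0],[0,0,0,0],[0,0,0,0]]}' | sh f.sh
python3 -m crank '{"commands":[[0,0,1,0],[0,0,1,0],[0,0,0,0],[0,0,0,0]]}' | sh f.sh
```

```text
time_s: 15.92 tool_pos: [0.4776, -0.2366, 0.2601] force: [4.2, 1.6, 1.3] 
time_s: 16.25 tool_pos: [0.4777, -0.2365, 0.2581] force: [4.5, 1.5, 1.1] 
time_s: 16.58 tool_pos: [0.4777, -0.2365, 0.256] force: [4.6, 0.9, 1.2]
```

```bash
python3 -m crank '{"commands":[[0,0,1,0],[0,0,1,0],[0,0,0,0],[0,0,0,0]]}' | sh f.sh
python3 -m crank '{"commands":[[0,0,1,0],[0,0,1,0],[0,0,0,0],[0,0,0,0]]}' | sh f.sh
python3 -m crank '{"commands":[[0,0,1,0],[0,0,1,0],[0,0,0,0],[0,0,0,0]]}' | sh f.sh
python3 -m crank '{"commands":[[0,0,1,0],[0,0,0,0],[0,0,0,0]]}' | sh f.sh
```

```text
time_s: 16.92 tool_pos: [0.4776, -0.2366, 0.254] force: [5.1, 1.3, 0.9] 
time_s: 17.25 tool_pos: [0.4775, -0.2366, 0.252] force: [2.0, 0.2, 0.8] 
time_s: 17.58 tool_pos: [0.4772, -0.2365, 0.2495] force: [-0.4, -0.0, -3.4] 
time_s: 17.83 tool_pos: [0.4775, -0.2366, 0.2489] force: [-0.6, 0.6, -1.4]
```

```bash
python3 -m crank '{"commands":[[0,0,1,0],[0,0,0,0],[0,0,0,0]]}' | sh f.sh
python3 -m crank '{"commands":[[0,0,1,0],[0,0,0,0],[0,0,0,0]]}' | sh f.sh
python3 -m crank '{"commands":[[0,0,1,0],[0,0,0,0],[0,0,0,0]]}' | sh f.sh
```

```text
time_s: 18.08 tool_pos: [0.4775, -0.2366, 0.248] force: [-0.1, -0.2, -3.1] 
time_s: 18.33 tool_pos: [0.4775, -0.2366, 0.2471] force: [-1.2, -0.6, -2.5] 
time_s: 18.58 tool_pos: [0.4776, -0.2366, 0.246] force: [-1.3, -1.1, -2.4]
```

```bash
python3 -m crank '{"commands":[[0,0,0.6,0],[0,0,0,0],[0,0,0,0]]}' | sh f.sh
python3 -m crank '{"commands":[[0,0,0.6,0],[0,0,0,0],[0,0,0,0]]}' | sh f.sh
python3 -m crank '{"commands":[[0,0,0.5,0],[0,0,0,0],[0,0,0,0]]}' | sh f.sh
```

```text
time_s: 18.83 tool_pos: [0.4776, -0.2366, 0.2455] force: [-2.6, 0.7, -1.2] 
time_s: 19.08 tool_pos: [0.4776, -0.2366, 0.2451] force: [-1.7, -0.5, 1.3] 
time_s: 19.33 tool_pos: [0.4777, -0.2366, 0.245] force: [-3.8, -0.6, 5.6]
```

```bash
python3 -m crank '{"commands":[[0,-0.8,-0.2,0],[0,0,0,0],[0,0,0,0],[0,0,0,0],[0,0,0,0]]}' | sh f.sh
python3 -m crank '{"commands":[[0,0,0,0],[0,0,0,0]]}' | sh f.sh
```

```text
time_s: 19.75 tool_pos: [0.4772, -0.2367, 0.245] force: [2.5, 0.3, 6.2] 
time_s: 19.92 tool_pos: [0.4772, -0.2367, 0.245] force: [1.8, 1.0, 5.6]
```

```bash
python3 -m crank '{"commands":[[0,0.2,-0.3,0],[0,0,0,0],[0,0,0,0],[0,0,0,0]]}' | sh f.sh
python3 -m crank '{"commands":[[0,0,-0.5,0],[0,0,-1,0],[0,0,-1,0],[0,0,0,0],[0,0,0,0]]}' | sh f.sh
python3 -m crank '{"commands":[[0,0,-1,0],[0,0,0,0],[0,0,0,0]]}' | sh f.sh
```

```text
time_s: 20.25 tool_pos: [0.4771, -0.2367, 0.245] force: [2.5, 1.0, 4.7] 
time_s: 20.67 tool_pos: [0.4769, -0.2367, 0.2472] force: [-0.3, -0.2, -3.5] 
time_s: 20.92 tool_pos: [0.477, -0.2367, 0.2485] force: [-0.2, -0.8, -2.6]
```

```bash
python3 -m crank '{"commands":[[0,0,-0.7,0],[0,0,0,0],[0,0,0,0]]}' | sh f.sh
python3 -m crank '{"commands":[[0,0,-0.7,0],[0,0,0,0],[0,0,0,0]]}' | sh f.sh
python3 -m crank '{"commands":[[0,0,-0.6,0],[0,0,0,0],[0,0,0,0]]}' | sh f.sh
```

```text
time_s: 21.17 tool_pos: [0.477, -0.2367, 0.2492] force: [-0.3, 0.8, -2.4] 
time_s: 21.42 tool_pos: [0.477, -0.2367, 0.2499] force: [0.4, 0.2, -2.0] 
time_s: 21.67 tool_pos: [0.477, -0.2367, 0.2505] force: [0.3, -0.0, -1.7]
```

```bash
python3 -m crank '{"commands":[[0,0,-0.6,0],[0,0,0,0],[0,0,0,0]]}' | sh f.sh
python3 -m crank '{"commands":[[0,0,-0.6,0],[0,0,0,0],[0,0,0,0]]}' | sh f.sh
python3 -m crank '{"commands":[[0,0,-0.5,0],[0,0,0,0],[0,0,0,0]]}' | sh f.sh
```

```text
time_s: 21.92 tool_pos: [0.477, -0.2367, 0.2511] force: [-0.3, -0.0, -1.9] 
time_s: 22.17 tool_pos: [0.477, -0.2367, 0.2517] force: [-0.0, -0.4, -1.4] 
time_s: 22.42 tool_pos: [0.477, -0.2367, 0.2522] force: [0.4, 0.0, -2.1]
```

```bash
python3 -m crank '{"commands":[[0,0,-0.5,0],[0,0,0,0],[0,0,0,0]]}' | sh f.sh
python3 -m crank '{"commands":[[0,0,-0.5,0],[0,0,0,0],[0,0,0,0]]}' | sh f.sh
python3 -m crank '{"commands":[[0,0,-0.4,0],[0,0,0,0],[0,0,0,0]]}' | sh f.sh
```

```text
time_s: 22.67 tool_pos: [0.477, -0.2367, 0.2527] force: [0.1, 0.0, -1.7] 
time_s: 22.92 tool_pos: [0.477, -0.2367, 0.2532] force: [0.0, 0.4, -2.5] 
time_s: 23.17 tool_pos: [0.477, -0.2367, 0.2536] force: [-0.5, -0.2, -1.8]
```

```bash
python3 -m crank '{"commands":[[0,0,-0.4,0],[0,0,0,0],[0,0,0,0]]}' | sh f.sh
python3 -m crank '{"commands":[[0,0,-0.4,0],[0,0,0,0],[0,0,0,0]]}' | sh f.sh
python3 -m crank '{"commands":[[0,0,-0.4,0],[0,0,0,0],[0,0,0,0]]}' | sh f.sh
```

```text
time_s: 23.42 tool_pos: [0.477, -0.2367, 0.2539] force: [0.6, -0.6, -2.9] 
time_s: 23.67 tool_pos: [0.4771, -0.2367, 0.2543] force: [1.5, -0.3, -4.2] 
time_s: 23.92 tool_pos: [0.4771, -0.2366, 0.2546] force: [3.1, 1.1, -6.2]
```

```bash
python3 -m crank '{"commands":[[0,0,-0.1,0],[0,0,0,0],[0,0,0,0],[0,0,0,0],[0,0,0,0]]}' | sh f.sh
python3 -m crank '{"commands":[[0,0,0,0],[0,0,0,0],[0,0,0,0],[0,0,0,0],[0,0,0,0]]}' | sh f.sh
python3 -m crank '{"commands":[[0,0,0,0],[0,0,0,0],[0,0,0,0],[0,0,0,0],[0,0,0,0]]}' | sh f.sh
```

```text
time_s: 24.33 tool_pos: [0.477, -0.2366, 0.2547] force: [3.2, 1.9, -8.7] 
time_s: 24.75 tool_pos: [0.477, -0.2367, 0.2547] force: [3.9, 0.8, -9.4] 
time_s: 25.17 tool_pos: [0.477, -0.2367, 0.2548] force: [4.7, 0.4, -8.9]
```

```bash
python3 -m crank '{"commands":[[0,0,0.2,0],[0,0,0,0],[0,0,0,0],[0,0,0,0],[0,0,0,0]]}' | sh f.sh
python3 -m crank '{"commands":[[0,0,0,0],[0,0,0,0],[0,0,0,0],[0,0,0,0],[0,0,0,0]]}' | sh f.sh
python3 -m crank '{"commands":[[0,0,0,0],[0,0,0,0],[0,0,0,0],[0,0,0,0]]}' | sh f.sh
```

```text
time_s: 25.58 tool_pos: [0.4771, -0.2367, 0.2548] force: [4.5, 1.0, -8.0] 
time_s: 26.0 tool_pos: [0.4771, -0.2367, 0.2548] force: [4.1, 0.9, -8.3] 
time_s: 26.33 tool_pos: [0.4771, -0.2367, 0.2548] force: [5.1, 1.0, -7.3]
```

```bash
python3 -m crank '{"commands":[[0,0,0.3,0],[0,0,0,0],[0,0,0,0],[0,0,0,0],[0,0,0,0]]}' | sh f.sh
python3 -m crank '{"commands":[[0,0,0,0],[0,0,0,0],[0,0,0,0],[0,0,0,0],[0,0,0,0]]}' | sh f.sh
python3 -m crank '{"commands":[[0,0,0,0],[0,0,0,0],[0,0,0,0],[0,0,0,0]]}' | sh f.sh
```

```text
time_s: 26.75 tool_pos: [0.4771, -0.2367, 0.2546] force: [3.7, 1.6, -4.5] 
time_s: 27.17 tool_pos: [0.4771, -0.2367, 0.2546] force: [5.0, 1.9, -3.9] 
time_s: 27.5 tool_pos: [0.4771, -0.2367, 0.2546] force: [4.8, 0.8, -4.4]
```

```bash
python3 -m crank '{"commands":[[0,0,1.5,0],[0,0,2,0],[0,0,2,0],[0,0,2,0],[0,0,0,0]]}' | sh f.sh
python3 -m crank '{"commands":[[0,0,0.8,0],[0,0,0,0],[0,0,0,0]]}' | sh f.sh
python3 -m crank '{"commands":[[0,0,0.7,0],[0,0,0,0],[0,0,0,0]]}' | sh f.sh
```

```text
time_s: 27.92 tool_pos: [0.4767, -0.2367, 0.2463] force: [-0.1, 0.0, -2.6] 
time_s: 28.17 tool_pos: [0.477, -0.2367, 0.2461] force: [-0.5, -0.2, -2.3] 
time_s: 28.42 tool_pos: [0.477, -0.2367, 0.2453] force: [-0.5, -0.6, -1.5]
```

```bash
python3 -m crank '{"commands":[[0,0,0.4,0],[0,0,0,0],[0,0,0,0],[0,0,0,0]]}' | sh f.sh
python3 -m crank '{"commands":[[0,0,0,0],[0,0,0,0],[0,0,0,0],[0,0,0,0],[0,0,0,0]]}' 0.7 | grep -E "pos|force|gap"
python3 - <<'E'
from rig import *
from h import *
np.set_printoptions(precision=4,suppress=True)
o=get_obs();c=camera("wrist");s=camera("scene");pickle.dump((o,c,s),open("w11.pkl","wb"))
def hub(im,x0,x1,y0,y1):
    h=cv2.cvtColor(im[y0:y1,x0:x1],cv2.COLOR_BGR2HSV);m=cv2.inRange(h,(0,130,60),(7,255,255))|cv2.inRange(h,(170,130,60),(180,255,255))
    ys,xs=np.nonzero(m);print(len(xs),xs.min()+x0,xs.max()+x0,ys.min()+y0,ys.max()+y0)
print([proj(s,X) for X in([.478,-.235,.1675],[.478,-.235,.2895],[.501,-.115,.1675],[.455,-.355,.1675])])
hub(s["img"],120,260,150,330)
# rim tread in wrist
h=cv2.cvtColor(c["img"],cv2.COLOR_BGR2HSV);m=cv2.inRange(h,(0,150,150),(6,255,255))|cv2.inRange(h,(174,150,150),(180,255,255))
for y in(120,160,200,230):
    xs=np.nonzero(m[y,240:320])[0]+240; print(y,xs.min() if len(xs) else None,xs.max() if len(xs) else None)
E
```

```text
time_s: 28.75 tool_pos: [0.477, -0.2367, 0.2451] force: [-1.0, -0.5, 0.4] 
tool_pos: [0.477, -0.2367, 0.245]
force: [0.1, 0.4, -0.1]
finger_gap: 0.0277
finger_force: 0.0
[array([197.3902, 248.0059]), array([190.7374, 210.1382]), array([233.3678, 221.6457]), array([155.7828, 278.4909])]
1752 169 219 199 299
120 270 286
160 269 286
200 269 286
230 269 286
```

```bash
python3 -m crank '{"commands":[[0,0,-5,0],[0,0,-15,0],[0,0,-30,0],[0,0,-35,0],[0,0,-35,0]]}' | sh f.sh
python3 -m crank '{"commands":[[0,0,-15,0],[0,0,0,0],[0,0,0,0],[0,0,0,0],[0,0,0,0]]}' | sh f.sh
cat > m.py <<'E'
from rig import *
from h import *
np.set_printoptions(precision=4,suppress=True)
o=get_obs();c=camera("wrist")
h=cv2.cvtColor(c["img"],cv2.COLOR_BGR2HSV);m=cv2.inRange(h,(0,150,150),(6,255,255))|cv2.inRange(h,(174,150,150),(180,255,255))
m[:, :250]=0;m[:,310:]=0
ux=np.array([np.cos(np.radians(11)),np.sin(np.radians(11))])
def cyl(p,cy=-.235,r=.122,cz=.1675):
    C,d=ray(c,p,o);e=C-[0,cy,cz];A=d[1]**2+d[2]**2;B=e@d-e[0]*d[0];D=B*B-A*(e[1]**2+e[2]**2-r*r);return C+d*(-B-np.sqrt(max(D,0)))/A
for y in(100,140,180,220,250):
    xs=np.nonzero(m[y])[0]
    X=(cyl((xs.min()-.5,y))+cyl((xs.max()+.5,y)))/2;L=(X[:2]-[.478,-.235])
    print(y,xs.min(),xs.max(),X,"stand x mm",L@ux*1e3)
print(o["time_s"],o["force"])
E
python3 m.py
python3 -m crank '{"commands":[[0,0,0,0],[0,0,0,0],[0,0,0,0],[0,0,0,0],[0,0,0,0]]}' | sh f.sh
python3 -m crank '{"commands":[[0,0,0,0],[0,0,0,0],[0,0,0,0],[0,0,0,0],[0,0,0,0]]}' | sh f.sh
python3 m.py
```

```text
time_s: 29.68 tool_pos: [0.4766, -0.2365, 0.3676] force: [0.2, -0.2, 0.7] 
time_s: 30.1 tool_pos: [0.4768, -0.2366, 0.3788] force: [-0.2, 0.5, -0.4] 
100 274 283 [ 0.4607 -0.1566  0.261 ] stand x mm -2.076786222057234
140 274 283 [ 0.4664 -0.186   0.2792] stand x mm -2.006598935827358
180 274 282 [ 0.4718 -0.2153  0.2879] stand x mm -2.3426105240010995
220 274 283 [ 0.4783 -0.2468  0.2889] stand x mm -1.916442218442757
250 274 283 [ 0.4837 -0.2743  0.283 ] stand x mm -1.8982945996697194
30.1 [-0.1624  0.5167 -0.3549]
time_s: 30.57 tool_pos: [0.477, -0.2367, 0.3799] force: [0.1, 0.4, 0.3] 
time_s: 30.98 tool_pos: [0.477, -0.2367, 0.38] force: [-0.8, -0.6, 0.3] 
100 273 283 [ 0.4606 -0.1569  0.2612] stand x mm -2.1558487239035484
140 274 282 [ 0.4664 -0.1864  0.2794] stand x mm -2.098287112948545
180 274 282 [ 0.4722 -0.2157  0.288 ] stand x mm -2.055896687205919
220 274 282 [ 0.4784 -0.2474  0.2889] stand x mm -2.0273019962264804
250 274 282 [ 0.4837 -0.2751  0.2827] stand x mm -2.017560959524604
30.9833 [-0.7712 -0.6255  0.3149]
```

```bash
python3 -c "
from rig import *
print(finish_job())"
```

```text
the job is handed in; nothing more can be done
None
```

The wheel is hooked on the stand, was pressed home with about 7 N and tugged against the keeper with about 5–8 N, and now hangs still and released; the job is handed in, with no verdict returned.

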